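# Latch the parts hopper by feel and refill it

## Robot

A 6-joint arm with a two-finger parallel gripper is mounted at the origin on a cart in front of the work surface, level with it; the furniture and walls round the work are solid. World frame = base frame: x ahead of the robot, y to its left, z up, the work surface at z = 0. Lengths are in m, angles in rad, forces in N, time in s.
With the tool pointing down it reaches from about 0.4 to 0.825 m from the base axis. Payload 7 kg.
Tool frame: the origin (TCP) lies midway between the tips of the shut fingers; the grasp point (between the pads) lies 19 mm behind it (r.grip_depth is the distance from the TCP to the grasp point, in m); z points along the fingers, y is the direction in which the jaws open and shut (so a half turn about z gives the same grasp; the last joint's range is limited). The gripper opens to 85 mm and grips with 20 to 120 N. Pads are 22 mm wide; open, the fingers measure 114 mm over their backs; the gripper's body (76 mm by 85 mm) begins 54 mm behind the grasp point. The pads swing forward as they close: fully open they stand 13 mm farther back than shut.
Start: joints at [1.615, 0.359, 0.012, 0, -1.224, -0.288], TCP at [0.163, 0.655, 0.231] pointing down, gripper open.
Joint ranges: [-3.07, 3.07], [-1.43, 2.12], [-1.02, 1.25], [-3.03, 1.67], [-3.05, -0], [-3.03, 3.03]. Speed limits (rad/s): [2.39, 2.39, 3.01, 3.14, 3.14, 3.14].

## Interface

Orientations are given as a unit quaternion [x, y, z, w].
In Python, from plant import r, eyes gives the robot as it stands.
- The arm moves only by the tool drive_tool, never from a script. Its argument "commands" is a list of rows, each a list of 3 entries, a list of its own where there are three numbers: the turn, a rotation vector about the tool's x, y, z in rad, then the shift along the tool's x, y, z in m, then the closure, from 0 (fully open) to 1 (shut). In form: [[[wx, wy, wz], [x, y, z], grip], ...]. A call has 1 to 5 rows; each row is the pose to reach, as a shift and turn from the pose commanded when the call began, along the tool's axes at that moment; what a row does not reach only later rows make up. A row lasts 1/8 s, in which the tool goes at most 62.5 mm and 10.7 degrees, less where a joint would pass 70% of its speed; a pose out of reach is approached as far as the arm can. A call with a gripper value outside its range is refused whole. The fingers move at their own pace and stop on an object; "squeeze" is the grip in N (left out, the last holds). Time passes only in rows, so rows that repeat a pose let the fingers close. It gives the time, the measured TCP pose, the force and the opening at its end, in the units of the state.
- r.get_state(): the state, without advancing time (a new reading comes with each control period).
- eyes.camera(name): name is "scene" or "top" or "wrist"; returns a dict with "color" (480x640x3 uint8, blue, green, red), "K" (3x3 intrinsics, pixels), "k1" (the pictures are not rectified: a ray, as slopes to the right and down, at radius r is drawn at 1 + k1 r^2 times it, then the intrinsics apply), "eye" and "orientation" of the camera in the world. Camera axes: x right, y down, z forward; pixel columns grow to the right and rows downward; lengths in m; the calibration is good to about 2 mm. A picture is of the moment at which its call begins. There is no depth.
- r.hand_in(): hands the job in, once; it reports no verdict.
The state is a dict: "time": time; "qpos": joint angles; "qd": joint speeds; "joint_efforts": joint torques, N m; "position": TCP position; "orientation": TCP orientation; "contact_force": force on the tool from outside, world axes, zero at the start; "wrist_torque": the same for the moment, N m; "finger_gap": finger opening in m.
Only numpy, scipy, OpenCV 4.12 (cv2) and the standard library are available. Lean on these libraries where they do the work, as an engineer would, in place of code of your own. Each camera call takes 0.05 s, during which the arm holds its last target. There are 200 camera calls.

## Task

Refill the grey parts hopper. First hold the push rod level, feel with its tip along the hidden face under the hood at the hopper's front until you find the catch hole, and push the catch behind it fully home; only after that may bolts go in: pour in those from the scoop and add every bolt that lies about on the table. Finish with the rod lying on its rubber mat and the scoop standing upright on the table.

Things in the scene. Friction and masses are not known exactly. Their poses are not given: they have to be found in the camera images.
- hopper: Fixed grey sheet-metal parts hopper, an open bin with a lower catch housing at its front. Origin on the table; +x points from the front (hood side) to the back, +y to its left, z up. Bin inside: x -0.030 to 0.090, y -0.091 to 0.091, inner floor at z 0.020, rim at z 0.110; walls 4 mm.
- hopper_bin (a point): middle of the bin's inner floor, at x 0.030, y 0, z 0.020 in the hopper's frame. Keep the arm clear of the document panels that hang behind and left of the bin (world x above 0.70, y above 0.08, z above 0.27).
- hopper_hood (a point): middle of the lower edge of the hood's front lip, at x -0.120, y 0, z 0.062 in the hopper's frame. The catch housing reaches from x -0.120 back to the bin, is 190 mm wide and 80 mm high; between its solid end caps (|y| > 0.042) is a bay, open to the front and down to the table and roofed by the hood.
- hopper_face (a point): middle of the hidden upright flat steel face at the back of the bay, at x -0.080, y 0, z 0.045 in the hopper's frame. It has one hole, 15 mm wide and 24 mm high, centre z 0.045, centre y anywhere within 0.025 either side of 0: different every time, not reported, to be found by feel. Behind it, 14 mm back from the face's front, is the catch.
- catch (a joint): The catch behind the hole, in m: 0 as found, grows to 0.020 as it is pushed in (+x of the hopper); it resists with about 4 N, has no spring and stays where it is pushed. It counts as home beyond 0.016.
- mat: Black rubber mat, 100 mm (x) by 200 mm (y), 3 mm thick, fixed flat on the table; origin under its centre.
- rod: Push rod, 120 g: brown wooden handle 56 mm long (x), 24 mm wide (y), 36 mm high (z), and a straight steel shaft, 10 mm across with a round end, leaving the middle of the handle's +x end. Origin under the middle of the handle; +x points to the tip, z up as it lies. 148 mm long in all. It starts lying flat on the mat, along the mat's y.
- rod_grip (a point): middle of the rod's handle, 18 mm above its underside, on the shaft's axis
- rod_tip (a point): end of the rod's shaft, 120 mm from rod_grip along the rod's +x
- scoop: Loose aluminium scoop, 160 g, standing on the table with 3 to 5 bolts lying across it. Origin on the table under its floor, z up, -x towards its spout. Flat floor, 4 mm thick, from x -0.045 to 0.030; 60 mm wide (54 inside), side walls 40 mm high, back wall 45 mm high at x 0.032.
- scoop_grip (a point): point on the middle plane of the black upright flat grip on the scoop's back wall, at x 0.034, y 0, z 0.085 in the scoop's frame; the grip is 36 mm (x) by 12 mm (y), from z 0.041 to 0.107
- scoop_lip (a point): middle of the spout's edge, at x -0.085, z 0.019 in the scoop's frame; from the floor a ramp rises 20 degrees to it
- bolt_1: black socket-head bolt, 46 mm long, head 13 mm across and 8 mm long, shank 8 mm across, 22 g; origin: middle of the head's end face, +z along the shank; starts in the scoop; may be absent
- bolt_2: black socket-head bolt, 46 mm long, head 13 mm across and 8 mm long, shank 8 mm across, 22 g; origin: middle of the head's end face, +z along the shank; starts in the scoop; may be absent
- bolt_3: black socket-head bolt, 46 mm long, head 13 mm across and 8 mm long, shank 8 mm across, 22 g; origin: middle of the head's end face, +z along the shank; starts in the scoop; may be absent
- bolt_4: black socket-head bolt, 46 mm long, head 13 mm across and 8 mm long, shank 8 mm across, 22 g; origin: middle of the head's end face, +z along the shank; starts in the scoop; may be absent
- bolt_5: black socket-head bolt, 46 mm long, head 13 mm across and 8 mm long, shank 8 mm across, 22 g; origin: middle of the head's end face, +z along the shank; starts in the scoop; may be absent
- bolt_6: black socket-head bolt, 46 mm long, head 13 mm across and 8 mm long, shank 8 mm across, 22 g; origin: middle of the head's end face, +z along the shank; starts lying on the table; may be absent
- bolt_7: black socket-head bolt, 46 mm long, head 13 mm across and 8 mm long, shank 8 mm across, 22 g; origin: middle of the head's end face, +z along the shank; starts lying on the table; may be absent
- bolt_8: black socket-head bolt, 46 mm long, head 13 mm across and 8 mm long, shank 8 mm across, 22 g; origin: middle of the head's end face, +z along the shank; starts lying on the table; may be absent
- bolt_9: black socket-head bolt, 46 mm long, head 13 mm across and 8 mm long, shank 8 mm across, 22 g; origin: middle of the head's end face, +z along the shank; starts lying on the table; may be absent
Mind the look-alikes: they are no part of the job. Of the things shaped like the rod, the brown one is meant.

How it is judged:
By the outcome, as a careful person would: the job done as asked, in the order asked, and still so for the second after the job is handed in, with the robot touching nothing.
Of bolt_1, bolt_2, bolt_3, bolt_4, bolt_5 only 3 to 5 are there at a start; the rules pass over those that are not, and their reading is None.
Of bolt_6, bolt_7, bolt_8, bolt_9 only 3 to 4 are there at a start; the rules pass over those that are not, and their reading is None.
At some moment in a run one of scoop may be knocked a few centimetres aside while the robot is not near it.
It also fails if it takes over 200 s, if anything falls off the work surface, if the arm or the gripper's body presses on something with over 40 N, if the wrist force passes 120 N, or if a joint passes its speed limit or range.

## Working session

There is one attempt and no reset: what is moved stays moved. The work goes in short steps, Python scripts to look and compute and a tool call to move; the robot and the scene stay as the last step left them, time stands still between calls to the robot, and variables do not carry over. Pictures are saved under pics/ and viewed, about 12 in all and at most 16, crops included, and the job is handed in when it is done.

Besides the shell and the picture viewer there is one more tool, called after "Request:" as name(argument=value, ...) on one line, values as JSON. drive_tool: Moves the arm, as the interface text tells. Its arguments: {"type":"object","properties":{"commands":{"type":"array","items":{"type":"array"}},"squeeze":{"type":"number"}},"required":["commands"]}

```bash
ls; mkdir -p pics; cat > h.py <<'E'
import numpy as np, cv2
from scipy.spatial.transform import Rotation as R
from plant import r, eyes
def shot(n,f,crop=None,sc=1):
    c=eyes.camera(n); im=c["color"]
    if crop: x0,y0,x1,y1=crop; im=im[y0:y1,x0:x1]
    if sc!=1: im=cv2.resize(im,None,fx=sc,fy=sc,interpolation=cv2.INTER_CUBIC)
    cv2.imwrite("pics/"+f,im); np.savez("pics/"+f+".npz",**{k:c[k] for k in c}); return c
def load(f): return np.load("pics/"+f+".npz")
def rot(c):
    o=np.array(c["orientation"]); return o if o.shape==(3,3) else R.from_quat(o).as_matrix()
def w(c,u,v,z):
    K=c["K"]; d=np.array([(u-K[0,2])/K[0,0],(v-K[1,2])/K[1,1]]); s=d.copy(); k=float(c["k1"])
    for _ in range(20): s=d/(1+k*(s@s))
    ray=rot(c)@np.array([s[0],s[1],1]); e=np.array(c["eye"]); return e+ray*(z-e[2])/ray[2]
def px(c,p):
    q=rot(c).T@(np.array(p)-c["eye"]); s=q[:2]/q[2]; s=s*(1+float(c["k1"])*(s@s)); K=c["K"]
    return np.array([K[0,0]*s[0]+K[0,2],K[1,1]*s[1]+K[1,2]])
def rel(p,q=None,Rm=None):
    "shift (tool axes) and turn from present pose to world p and rotation Rm"
    s=r.get_state(); T=R.from_quat(s["orientation"])
    print("shift",(T.inv().apply(np.array(p)-s["position"])).round(4))
    if Rm is not None: print("turn",(T.inv()*Rm).as_rotvec().round(4))
E
python3 - <<'E'
from h import *
for n in("scene","top"):
    c=shot(n,n+"0.png"); print(n,c["eye"],c["orientation"],c["K"],c["k1"])
s=r.get_state(); print(s, R.from_quat(s["orientation"]).as_matrix().round(3))
E
```

```text
pics
scene [ 0.13825383 -0.59772252  0.72896811] [ 0.87323501 -0.34156578  0.13105179 -0.32189884] [[524.76006645   0.         321.96897464]
 [  0.         524.76006645 237.63563687]
 [  0.           0.           1.        ]] -0.09234791569795855
top [ 0.4607817  -0.18081074  1.04535582] [-0.70289149  0.7101243  -0.02706186  0.03057278] [[579.82351163   0.         328.65742864]
 [  0.         579.82351163 227.24149038]
 [  0.           0.           1.        ]] -0.16049527808893582
{'time': 0.1, 'qpos': array([ 1.61510460e+00,  3.59308376e-01,  1.11230229e-02, -3.07232391e-04,
       -1.22413845e+00, -2.88099857e-01]), 'qd': array([ 0.00126924, -0.00065073,  0.00095861,  0.00013315,  0.00086695,
       -0.00024674]), 'joint_efforts': array([-1.94206885e-03, -5.84766269e+01,  2.94108331e+01,  6.95455939e+00,
       -3.17893086e-03,  1.02025447e-05]), 'position': array([0.1628579 , 0.65458539, 0.23045013]), 'orientation': array([ 9.92573242e-01, -1.21646027e-01, -1.60951558e-05,  7.77108888e-04]), 'contact_force': array([ 0.0498366 , -0.10281114, -0.557441  ]), 'wrist_torque': array([-0.03419913, -0.01139709,  0.06880535]), 'finger_gap': 0.08551380234334037} [[ 0.97  -0.241 -0.   ]
 [-0.241 -0.97  -0.002]
 [ 0.     0.002 -1.   ]]
```

View pics/scene0.png

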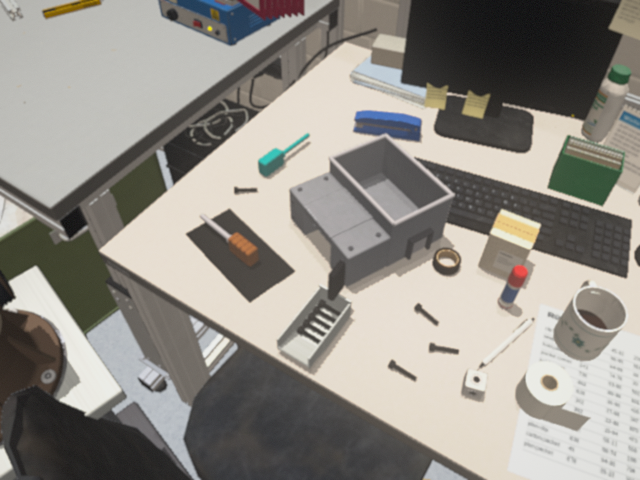

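View pics/top0.png

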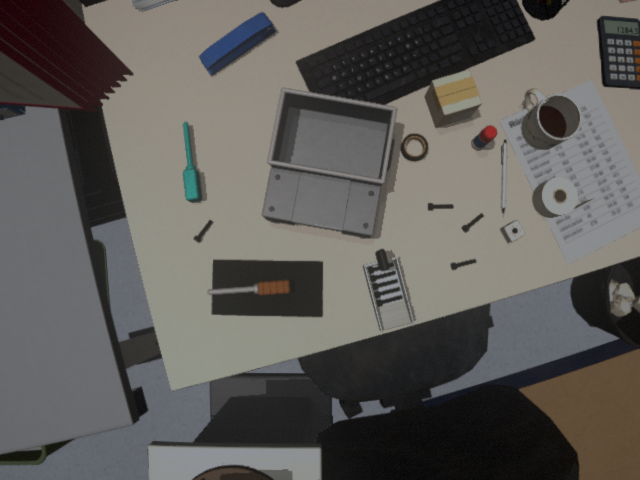

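Both pictures show: rod on the mat (top px ~250,288), hopper (~330,160), scoop (~388,290) and four loose bolts (205,231), (440,207), (473,222), (463,265). The teal rod is the decoy. I'll enlarge the top view.

```bash
python3 - <<'E'
from h import *
c=load("top0.png"); im=c["color"][80:340,180:520]
cv2.imwrite("pics/top0c.png",cv2.resize(im,None,fx=2.3,fy=2.3,interpolation=cv2.INTER_CUBIC))
E
```

```text
(no output)
```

View pics/top0c.png

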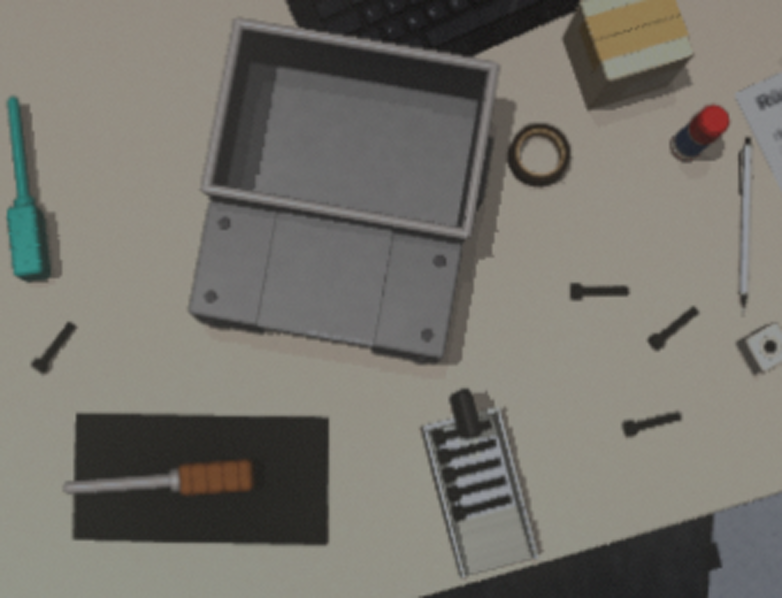

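```bash
python3 - <<'E'
from h import *
from scipy.optimize import least_squares
c=load("top0.png")
P=lambda u,v,z: w(c,u/2.3+180,v/2.3+80,z)
obs=[((237,18),(.094,.095,.11)),((498,66),(.094,-.095,.11)),((468,238),(-.034,-.095,.11)),((203,190),(-.034,.095,.11)),((190,314),(-.12,.095,.08)),((442,361),(-.12,-.095,.08))]
W=[(P(*o,l[2])[:2],np.array(l[:2])) for o,l in obs]
def f(q):
    C,S=np.cos(q[2]),np.sin(q[2]); M=np.array([[C,-S],[S,C]])
    return np.concatenate([M@l+q[:2]-g for g,l in W])
s=least_squares(f,[.6,-.1,0]); print("hopper",s.x.round(4),np.degrees(s.x[2]),(s.fun*1e3).round(1))
print("rod handle",P(178,478,.03).round(4),P(252,476,.03).round(4),"tip",P(66,488,.021).round(4))
print("mat",[P(u,v,.003)[:2].round(3) for u,v in((75,414),(328,418),(327,544),(74,539))])
for h,t in (((42,366),(72,326)),((575,291),(628,291)),((656,342),(695,311)),((629,428),(680,416))):
    a,b=P(*h,.006),P(*t,.005); print("bolt",a[:2].round(4),b[:2].round(4),"len",np.linalg.norm(a-b).round(3),"yaw",np.degrees(np.arctan2(*(b-a)[1::-1])).round(1))
print("scoop", "back L/R",P(423,428,.04).round(4),P(503,408,.04).round(4),"front floor",P(462,577,.01).round(4),P(540,553,.01).round(4),"grip top",P(460,398,.107).round(4))
E
```

```text
hopper [ 0.6595 -0.1794 -0.191 ] -10.941608707581704 [-1.7 -1.3  0.2  0.6  0.2  0.5 -0.5 -1.2  0.8  2.4  1.  -1.1]
rod handle [ 0.4387 -0.0504  0.03  ] [ 0.4398 -0.1068  0.03  ] tip [0.4311 0.0379 0.021 ]
mat [array([0.489, 0.035]), array([ 0.484, -0.165]), array([ 0.386, -0.163]), array([0.391, 0.035])]
bolt [0.5266 0.0605] [0.5581 0.0369] len 0.039 yaw -36.9
bolt [ 0.5815 -0.36  ] [ 0.5812 -0.4025] len 0.042 yaw -90.3
bolt [ 0.5405 -0.4235] [ 0.5649 -0.456 ] len 0.041 yaw -53.1
bolt [ 0.4732 -0.4002] [ 0.482  -0.4414] len 0.042 yaw -77.9
scoop back L/R [ 0.4748 -0.2366  0.04  ] [ 0.4892 -0.2973  0.04  ] front floor [ 0.3598 -0.267   0.01  ] [ 0.3773 -0.3278  0.01  ] grip top [ 0.4947 -0.2593  0.107 ]
```

Request:
drive_tool(commands=[[[0,0,0.15],[0.04,0.035,0],0],[[0,0,0.3],[0.08,0.07,0],0],[[0,0,0.45],[0.125,0.11,0],0],[[0,0,0.6],[0.172,0.153,0],0],[[0,0,0.6],[0.172,0.153,0],0]])

```text
time: 0.72
position: [0.2944, 0.4617, 0.2316]
orientation: [0.911, -0.412, -0.0, 0.0]
contact_force: [-0.9, 1.1, 0.3]
finger_gap: 0.0855
```

```bash
cat >> h.py <<'E'
def down(yaw): # tool pointing down, tool x at yaw (deg)
    return R.from_euler('z',yaw,degrees=True)*R.from_euler('x',180,degrees=True)
def yaw():
    s=r.get_state(); m=R.from_quat(s["orientation"]).as_matrix(); return np.degrees(np.arctan2(m[1,0],m[0,0]))
E
python3 - <<'E'
from h import *
s=r.get_state(); print(s["position"],s["orientation"],yaw(),s["qpos"].round(3),s["time"])
rel([.42,.2,.2],Rm=down(-87))
rel([.439,-.079,.16],Rm=down(-87))
E
```

```text
[0.2944081  0.46169305 0.23158946] [ 9.11241781e-01 -4.11871813e-01 -8.30902661e-05  1.41567647e-04] -48.6449480490103 [ 1.361  0.149 -0.27  -0.    -1.152 -0.639] 0.725
shift [0.2794 0.0786 0.0316]
turn [ 3.000e-04 -1.000e-04  6.694e-01]
shift [0.5014 0.2487 0.0717]
turn [ 3.000e-04 -1.000e-04  6.694e-01]
```

Request:
drive_tool(commands=[[[0,0,0.13],[0.055,0.016,0.006],0],[[0,0,0.27],[0.11,0.032,0.012],0],[[0,0,0.4],[0.167,0.048,0.018],0],[[0,0,0.53],[0.223,0.064,0.024],0],[[0,0,0.67],[0.279,0.079,0.03],0]])

```text
time: 1.35
position: [0.4198, 0.2029, 0.2012]
orientation: [0.726, -0.688, -0.0, -0.0]
contact_force: [1.3, 1.2, 0.9]
finger_gap: 0.0855
```

Request:
drive_tool(commands=[[[0,0,0],[0.056,0,0.01],0],[[0,0,0],[0.112,0,0.02],0],[[0,0,0],[0.168,-0.002,0.03],0],[[0,0,0],[0.224,-0.003,0.04],0],[[0,0,0],[0.28,-0.0045,0.05],0]])

```text
time: 1.98
position: [0.44, -0.0766, 0.1512]
orientation: [0.727, -0.686, 0.0, -0.0]
contact_force: [1.4, 0.4, 0.2]
finger_gap: 0.0854
```

```bash
python3 - <<'E'
from h import *
s=r.get_state(); print(s["position"],yaw(),s["qpos"].round(3),s["time"])
c=shot("wrist","w1.png"); print(c["eye"],c["orientation"])
E
```

```text
[ 0.44001165 -0.07657329  0.15115249] -86.65035731438601 [ 0.272  0.05  -0.586  0.    -0.935 -0.213] 1.975
[ 0.44643616 -0.15771125  0.2925731 ] [-0.0291237   0.98701117  0.1579221  -0.00462347]
```

View pics/w1.png

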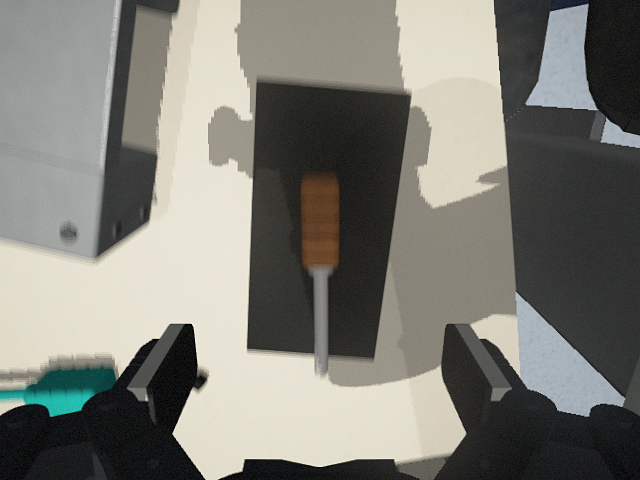

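Wrist view: brown handle from (320,174) to (320,269), shaft end at (321,374).

```bash
python3 - <<'E'
from h import *
c=load("w1.png")
a=w(c,321,172,.039);a2=w(c,320,265,.039); b=w(c,320,269,.021); t=w(c,321,374,.021)
print(a,a2,b,t, np.linalg.norm(t-b), np.degrees(np.arctan2(*(t-a2)[1::-1])),np.degrees(np.arctan2(*(a2-a)[1::-1])))
g=(a+a2)/2; print(g); rel([g[0],g[1],.009])
rel([g[0],g[1],.009],Rm=down(-87.5))
E
```

```text
[ 0.4429     -0.11847251  0.039     ] [ 0.43998869 -0.0599729   0.039     ] [ 0.4393577  -0.05013976  0.021     ] [0.43362473 0.03320802 0.021     ] 0.0835447141031746 93.90705302182461 92.8490468347841
[ 0.44144435 -0.0892227   0.039     ]
shift [ 0.0081 -0.0027  0.1405]
shift [ 0.0081 -0.0027  0.1405]
turn [ 0.0028 -0.0009  0.0119]
```

Request:
drive_tool(commands=[[[0,0,0],[0.0065,-0.0015,0.05],0],[[0,0,0],[0.0065,-0.0015,0.1],0],[[0,0,0],[0.0065,-0.0015,0.13],0],[[0,0,0],[0.0065,-0.0015,0.142],0],[[0,0,0],[0.0065,-0.0015,0.142],0]])

```text
time: 2.65
position: [0.4417, -0.0814, 0.009]
orientation: [0.727, -0.686, -0.0, 0.001]
contact_force: [-0.1, 0.0, 1.3]
finger_gap: 0.0852
```

Request:
drive_tool(commands=[[[0,0,0],[0,0,0],1],[[0,0,0],[0,0,0],1],[[0,0,0],[0,0,0],1],[[0,0,0],[0,0,0],1],[[0,0,0],[0,0,0],1]], squeeze=80)

```text
time: 3.28
position: [0.442, -0.0816, 0.0101]
orientation: [0.727, -0.687, 0.0, -0.0]
contact_force: [-2.8, 0.7, 8.8]
finger_gap: 0.023
```

Request:
drive_tool(commands=[[[0,0,0],[0,0,0],1],[[0,0,0],[0,0,-0.03],1],[[0,0,0],[0,0,-0.06],1],[[0,0,0],[0,0,-0.1],1],[[0,0,0],[0,0,-0.1],1]])

```text
time: 3.9
position: [0.4436, -0.0813, 0.1122]
orientation: [0.727, -0.687, 0.002, -0.003]
contact_force: [0.1, -0.5, -2.0]
finger_gap: 0.023
```

```bash
python3 - <<'E'
from h import *
s=r.get_state(); print(s["position"],yaw(),s["contact_force"],s["time"],s["finger_gap"])
c=shot("wrist","w2.png")
cv2.imwrite("pics/w2c.png",c["color"][150:480,120:520])
E
```

```text
[ 0.44359483 -0.08130306  0.11218278] -86.71288965664363 [ 0.11004316 -0.50190028 -1.97037647] 3.9 0.023040587735131353
```

View pics/w2c.png

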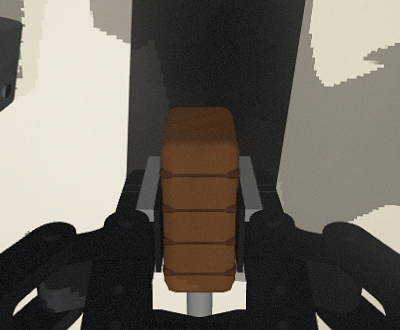

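Request:
drive_tool(commands=[[[0,0,0.18],[0.01,0.01,0],1],[[0,0,0.36],[0.02,0.02,0],1],[[0,0,0.54],[0.03,0.03,0],1],[[0,0,0.73],[0.04,0.04,0],1],[[0,0,0.91],[0.045,0.047,0],1]])

```text
time: 4.58
position: [0.3957, -0.1297, 0.108]
orientation: [-0.348, 0.937, 0.0, -0.001]
contact_force: [0.8, 0.3, -1.1]
finger_gap: 0.0231
```

Request:
drive_tool(commands=[[[0,0,0.18],[0,0,0],1],[[0,0,0.36],[0,0,0],1],[[0,0,0.54],[0,0,0],1],[[0,0,0.73],[0,0,0],1],[[0,0,0.91],[0,0,0],1]])

```text
time: 5.2
position: [0.3962, -0.1293, 0.1081]
orientation: [0.099, 0.995, -0.0, -0.001]
contact_force: [0.6, 0.8, -0.9]
finger_gap: 0.0227
```

Request:
drive_tool(commands=[[[0,0,0],[0,0,0.04],1],[[0,0,0],[0,0,0.077],1],[[0,0,0],[0,0,0.077],1]])

```text
time: 5.58
position: [0.3942, -0.1296, 0.0297]
orientation: [0.096, 0.995, -0.001, -0.004]
contact_force: [0.1, -0.1, -0.9]
finger_gap: 0.023
```

```bash
cat >> h.py <<'E'
H=np.array([.6595,-.1794]);HY=-.191
HM=np.array([[np.cos(HY),-np.sin(HY)],[np.sin(HY),np.cos(HY)]])
def hw(x,y,z=0): return np.append(HM@[x,y]+H,z)
def wh(p): return HM.T@(np.array(p)[:2]-H)
E
python3 - <<'E'
from h import *
s=r.get_state(); print(s["position"],yaw(),R.from_quat(s["orientation"]).as_matrix().round(3),s["contact_force"],s["time"],wh(s["position"]))
c=shot("scene","s1.png",(180,130,380,280),4)
for p in (hw(-.145,0,.045),hw(-.12,.042,.0),hw(-.12,-.042,0),hw(-.12,.095,.08),hw(-.12,-.095,.08)): print((px(c,p)-[180,130])*4)
E
```

```text
[ 0.3941533  -0.12963284  0.02967583] 168.95283688968883 [[-0.981  0.192 -0.008]
 [ 0.192  0.981 -0.001]
 [ 0.007 -0.002 -1.   ]] [ 0.12835827 -0.09145649 -0.90161517] 5.575 [-0.26996918 -0.0015115 ]
[492.60382098 435.86181802]
[494.62418626 418.66948771]
[592.48542631 542.03140416]
[430.85587804 224.33964907]
[667.95024052 508.87972416]
```

View pics/s1.png

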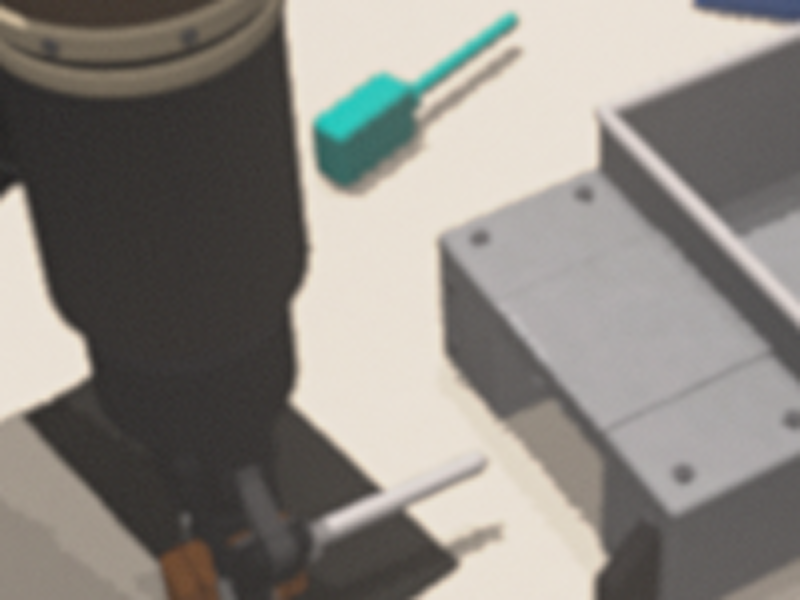

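```bash
python3 - <<'E'
from h import *
c=load("s1.png"); s=r.get_state(); m=R.from_quat(s["orientation"]).as_matrix()
for dz in(.011,.0,.02):
  for L in (.12,.125):
    p=s["position"]-m[:,2]*dz-m[:,0]*L; print(dz,L,p.round(4),wh(p).round(4),((px(c,p)-[180,130])*4).round(0))
for h in (.035,.041,.045,.05): q=w(c,180+483/4,130+463/4,h);print(h,q,wh(q))
E
```

```text
0.011 0.12 [ 0.5136 -0.1525  0.0417] [-0.1484 -0.0013] [487. 446.]
0.011 0.125 [ 0.5185 -0.1534  0.0417] [-0.1434 -0.0013] [497. 441.]
0.0 0.12 [ 0.5135 -0.1525  0.0307] [-0.1485 -0.0013] [488. 462.]
0.0 0.125 [ 0.5184 -0.1534  0.0307] [-0.1435 -0.0013] [498. 458.]
0.02 0.12 [ 0.5136 -0.1524  0.0507] [-0.1484 -0.0012] [487. 432.]
0.02 0.125 [ 0.5185 -0.1534  0.0507] [-0.1434 -0.0012] [497. 428.]
0.035 [ 0.50943824 -0.15405299  0.035     ] [-0.15214477 -0.00360177]
0.041 [ 0.50622901 -0.15788893  0.041     ] [-0.15456742 -0.0079772 ]
0.045 [ 0.50408952 -0.16044622  0.045     ] [-0.15618253 -0.01089414]
0.05 [ 0.50141515 -0.16364283  0.05      ] [-0.15820141 -0.01454033]
```

Request:
drive_tool(commands=[[[0,0,0],[0,0.001,-0.005],1],[[0,0,0],[-0.02,0.001,-0.005],1],[[0,0,0],[-0.04,0.001,-0.005],1],[[0,0,0],[-0.055,0.001,-0.005],1],[[0,0,0],[-0.055,0.001,-0.005],1]])

```text
time: 6.25
position: [0.4529, -0.1388, 0.0382]
orientation: [0.096, 0.995, 0.0, 0.001]
contact_force: [-1.0, 0.7, -1.0]
finger_gap: 0.0224
```

Request:
drive_tool(commands=[[[0,0,0],[-0.005,0,0],1],[[0,0,0],[-0.01,0,0],1],[[0,0,0],[-0.014,0,0],1],[[0,0,0],[-0.016,0,0],1],[[0,0,0],[-0.016,0,0],1]])

```text
time: 6.88
position: [0.464, -0.1418, 0.0365]
orientation: [0.096, 0.995, -0.0, -0.003]
contact_force: [-8.0, 3.3, 3.2]
finger_gap: 0.0227
```

Request:
drive_tool(commands=[[[0,0,0],[0.01,0,0],1],[[0,0,0],[0.01,0.005,0],1],[[0,0,0],[0.004,0.005,0],1],[[0,0,0],[-0.001,0.005,0],1],[[0,0,0],[-0.001,0.005,0],1]])

```text
time: 7.5
position: [0.4651, -0.137, 0.0361]
orientation: [0.096, 0.995, -0.0, -0.004]
contact_force: [-14.0, 6.5, 5.1]
finger_gap: 0.0228
```

Request:
drive_tool(commands=[[[0,0,0],[0.01,0,0],1],[[0,0,0],[0.01,0.005,0],1],[[0,0,0],[0.004,0.005,0],1],[[0,0,0],[0,0.005,0],1],[[0,0,0],[0,0.005,0],1]])

```text
time: 8.12
position: [0.4714, -0.1321, 0.0374]
orientation: [0.096, 0.995, 0.0, 0.001]
contact_force: [1.1, 0.9, 0.2]
finger_gap: 0.023
```

Request:
drive_tool(commands=[[[0,0,0],[0.01,0,0],1],[[0,0,0],[0.01,0.005,0],1],[[0,0,0],[0.004,0.005,0],1],[[0,0,0],[0,0.005,0],1],[[0,0,0],[0,0.005,0],1]])

```text
time: 8.75
position: [0.4716, -0.1274, 0.0373]
orientation: [0.096, 0.995, 0.0, 0.0]
contact_force: [-0.7, 0.1, -1.2]
finger_gap: 0.0229
```

Request:
drive_tool(commands=[[[0,0,0],[0.01,0,0],1],[[0,0,0],[0.01,0.005,0],1],[[0,0,0],[0.004,0.005,0],1],[[0,0,0],[0,0.005,0],1],[[0,0,0],[0,0.005,0],1]])

```text
time: 9.38
position: [0.4694, -0.1229, 0.0363]
orientation: [0.097, 0.995, -0.0, -0.003]
contact_force: [-4.5, -2.2, -3.1]
finger_gap: 0.0228
```

Request:
drive_tool(commands=[[[0,0,0],[0.01,0,0],1],[[0,0,0],[0.01,0.005,0],1],[[0,0,0],[0.004,0.005,0],1],[[0,0,0],[0,0.005,0],1],[[0,0,0],[0,0.005,0],1]])

```text
time: 10.0
position: [0.4687, -0.1172, 0.0361]
orientation: [0.096, 0.995, -0.0, -0.004]
contact_force: [-13.4, 6.2, 4.2]
finger_gap: 0.0228
```

Request:
drive_tool(commands=[[[0,0,0],[0.01,0,0],1],[[0,0,0],[0.01,-0.0117,0],1],[[0,0,0],[0.01,-0.0117,0],1],[[0,0,0],[0,-0.0117,0],1],[[0,0,0],[-0.006,-0.0117,0],1]])

```text
time: 10.62
position: [0.478, -0.1302, 0.0375]
orientation: [0.096, 0.995, 0.0, 0.0]
contact_force: [0.1, -0.5, -1.4]
finger_gap: 0.0232
```

Request:
drive_tool(commands=[[[0,0,0],[-0.005,0,0],1],[[0,0,0],[-0.009,0,0],1],[[0,0,0],[-0.012,0,0],1],[[0,0,0],[-0.014,0,0],1],[[0,0,0],[-0.014,0,0],1]])

```text
time: 11.25
position: [0.4901, -0.1328, 0.0371]
orientation: [0.096, 0.995, -0.0, -0.0]
contact_force: [-3.2, 1.5, -1.8]
finger_gap: 0.0231
```

```bash
python3 - <<'E'
from h import *
s=r.get_state(); print(s["position"],yaw(),s["contact_force"],wh(s["position"]))
for p in([.464,-.1418],[.4651,-.137],[.4714,-.1321],[.4716,-.1274],[.4694,-.1229],[.4687,-.1172]): print(wh(p).round(4))
E
```

```text
[ 0.49011247 -0.13282024  0.03713976] 168.97916190218717 [-3.23098982  1.47397069 -1.81539431] [-0.17514993  0.01357604]
[-0.1991 -0.0002]
[-0.1989  0.0047]
[-0.1937  0.0107]
[-0.1944  0.0154]
[-0.1974  0.0194]
[-0.1991  0.0248]
```

Request:
drive_tool(commands=[[[0,0,0],[-0.003,0,0],1],[[0,0,0],[-0.006,0,0],1],[[0,0,0],[-0.008,0,0],1],[[0,0,0],[-0.009,0,0],1],[[0,0,0],[-0.009,0,0],1]])

```text
time: 11.88
position: [0.4993, -0.1345, 0.0373]
orientation: [0.096, 0.995, -0.0, 0.0]
contact_force: [-2.8, 0.8, -2.7]
finger_gap: 0.0226
```

Request:
drive_tool(commands=[[[0,0,0],[-0.002,0,0],1],[[0,0,0],[-0.003,0,0],1],[[0,0,0],[-0.003,0,0],1]])

```text
time: 12.25
position: [0.5, -0.135, 0.0369]
orientation: [0.096, 0.995, -0.0, -0.002]
contact_force: [-10.3, 4.2, 2.1]
finger_gap: 0.0226
```

Request:
drive_tool(commands=[[[0,0,0],[0.02,0,0],1],[[0,0,0],[0.05,0,0],1],[[0,0,0],[0.08,0,0],1],[[0,0,0],[0.106,0,0],1],[[0,0,0],[0.106,0,0],1]])

```text
time: 12.88
position: [0.3982, -0.1146, 0.0381]
orientation: [0.096, 0.995, 0.0, 0.001]
contact_force: [0.5, 0.6, -1.3]
finger_gap: 0.0227
```

Request:
drive_tool(commands=[[[0,0,0],[0,0,-0.04],1],[[0,0,0],[0,0,-0.075],1],[[0,0,-0.17],[0,0,-0.075],1],[[0,0,-0.34],[0,0,-0.075],1],[[0,0,-0.5],[0,0,-0.075],1]])

```text
time: 13.5
position: [0.4004, -0.1147, 0.1133]
orientation: [-0.156, 0.988, -0.0, 0.002]
contact_force: [0.5, 0.9, -1.3]
finger_gap: 0.0229
```

Request:
drive_tool(commands=[[[0,0,-0.17],[0,0,0],1],[[0,0,-0.34],[0,0,0],1],[[0,0,-0.51],[0,0,0],1],[[0,0,-0.68],[0,0,0],1],[[0,0,-0.85],[0,0,0],1]])

```text
time: 14.12
position: [0.4003, -0.1147, 0.1131]
orientation: [-0.55, 0.835, -0.001, 0.001]
contact_force: [1.0, 0.9, -2.2]
finger_gap: 0.023
```

Request:
drive_tool(commands=[[[0,0,-0.17],[0,0,0],1],[[0,0,-0.34],[0,0,0],1],[[0,0,-0.43],[0,0,0],1],[[0,0,-0.43],[0,0,0],1]])

```text
time: 14.62
position: [0.3999, -0.1148, 0.113]
orientation: [0.713, -0.701, 0.001, -0.001]
contact_force: [0.0, 0.3, -2.6]
finger_gap: 0.0227
```

```bash
python3 - <<'E'
from h import *
s=r.get_state(); print(s["position"],yaw(),s["contact_force"],s["time"])
rel([.4385,-.108,.0115],Rm=down(-89))
E
```

```text
[ 0.39986979 -0.11475802  0.1129663 ] -89.04726645385612 [ 0.00541095  0.29421952 -2.64679545] 14.625
shift [-0.0061 -0.0385  0.1016]
turn [-0.0027  0.     -0.0008]
```

Request:
drive_tool(commands=[[[0,0,0],[-0.003,-0.02,0.04],1],[[0,0,0],[-0.006,-0.038,0.085],1],[[0,0,0],[-0.006,-0.038,0.097],1],[[0,0,0],[-0.006,-0.038,0.1025],1],[[0,0,0],[-0.006,-0.038,0.1025],1]])

```text
time: 15.25
position: [0.4364, -0.1082, 0.011]
orientation: [0.713, -0.701, 0.0, -0.001]
contact_force: [0.8, 0.4, -1.5]
finger_gap: 0.0227
```

Request:
drive_tool(commands=[[[0,0,0],[0,0,0],0],[[0,0,0],[0,0,0],0],[[0,0,0],[0,0,0],0],[[0,0,0],[0,0,0],0],[[0,0,0],[0,0,-0.01],0]])

```text
time: 15.88
position: [0.4353, -0.1083, 0.0197]
orientation: [0.713, -0.701, -0.0, 0.001]
contact_force: [0.6, 0.6, 0.9]
finger_gap: 0.0853
```

Request:
drive_tool(commands=[[[0,0,0],[0,0,-0.03],0],[[0,0,0],[0,0,-0.08],0],[[0,0,0],[0,0,-0.14],0],[[0,0,0],[0,0,-0.19],0],[[0,0,0],[0,0,-0.19],0]])

```text
time: 16.5
position: [0.4382, -0.1081, 0.2147]
orientation: [0.713, -0.701, 0.003, -0.003]
contact_force: [-0.9, 0.6, -1.2]
finger_gap: 0.0852
```

```bash
python3 - <<'E'
from h import *
s=r.get_state(); print(s["position"],yaw(),s["qpos"].round(3),s["time"])
c=shot("top","top1.png",(180,180,520,350),2.3)
E
```

```text
[ 0.43817102 -0.10813011  0.21473178] -88.99765316154347 [ 1.980e-01 -1.200e-02 -4.880e-01  1.000e-03 -1.086e+00 -1.810e-01] 16.5
```

View pics/top1.png

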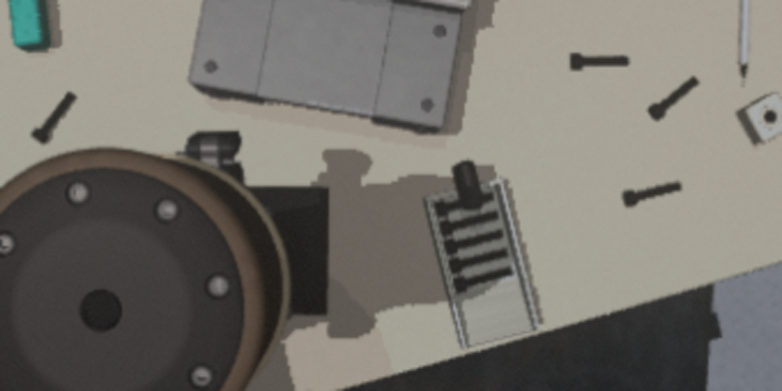

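Request:
drive_tool(commands=[[[0,0,0.15],[0.03,-0.01,0],0],[[0,0,0.3],[0.06,-0.02,0],0],[[0,0,0.45],[0.09,-0.03,0],0],[[0,0,0.6],[0.12,-0.04,0],0],[[0,0,0.75],[0.156,-0.049,0],0]])

```text
time: 17.18
position: [0.4871, -0.264, 0.2086]
orientation: [-0.405, 0.914, 0.001, -0.001]
contact_force: [1.0, 0.7, -0.1]
finger_gap: 0.0857
```

Request:
drive_tool(commands=[[[0,0,0.15],[0,0,0],0],[[0,0,0.3],[0,0,0],0],[[0,0,0.45],[0,0,0],0],[[0,0,0.576],[0,0,0],0],[[0,0,0.576],[0,0,0],0]])

```text
time: 17.8
position: [0.4868, -0.2631, 0.2087]
orientation: [-0.131, 0.991, 0.0, -0.001]
contact_force: [0.7, 0.4, -0.5]
finger_gap: 0.0853
```

```bash
python3 - <<'E'
from h import *
s=r.get_state(); print(s["position"],yaw(),s["qpos"].round(3),s["time"])
c=shot("wrist","w3.png")
E
```

```text
[ 0.48680683 -0.26314746  0.2087101 ] -164.9603340460087 [-0.142  0.177 -0.29  -0.    -1.106 -1.166] 17.8
```

View pics/w3.png

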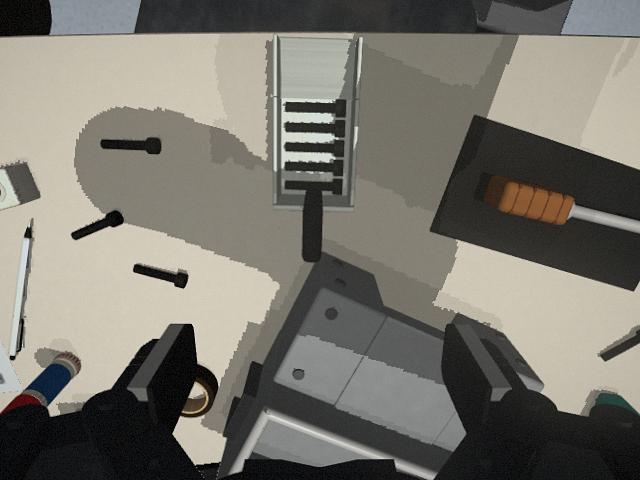

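Wrist view: scoop with 5 bolts nearly in line with the tool, grip top's far end at (312,261), back wall corners (275,207) and (354,207), walls forward to (275,38)/(361,38); rod lies on the mat.

```bash
python3 - <<'E'
from h import *
c=load("w3.png")
bl,br=w(c,274,210,.045),w(c,355,210,.045); fl,fr=w(c,276,97,.04),w(c,359,97,.04); e=w(c,312,261,.107); 
print(bl,br,np.linalg.norm(bl-br),fl,fr,np.linalg.norm(fl-fr))
d=(bl+br-fl-fr)/2; print("axis",np.degrees(np.arctan2(d[1],d[0])),np.linalg.norm(d))
p=bl-br; print("perp",np.degrees(np.arctan2(p[0],-p[1])), "e",e)
y=np.radians(15)
for yy in (13,15,17):
  u=np.array([np.cos(np.radians(yy)),np.sin(np.radians(yy))]); print(yy,"grip from back",((bl+br)[:2]/2+u*.0),"grip from top",e[:2]-u*.018)
E
```

```text
[ 0.49169023 -0.29709637  0.045     ] [ 0.47638749 -0.24017717  0.045     ] 0.058940395068646075 [ 0.41519012 -0.31429635  0.04      ] [ 0.40040669 -0.25936896  0.04      ] 0.056882048679153724
axis 13.423357076381526 0.07854105246919207
perp 15.048159375011311 e [ 0.50019495 -0.26535009  0.107     ]
13 grip from back [ 0.48403886 -0.26863677] grip from top [ 0.48265629 -0.26939921]
15 grip from back [ 0.48403886 -0.26863677] grip from top [ 0.48280828 -0.27000883]
17 grip from back [ 0.48403886 -0.26863677] grip from top [ 0.48298146 -0.27061278]
```

Request:
drive_tool(commands=[[[0,0,0.009],[0.0043,-0.005,0.04],0],[[0,0,0.009],[0.0043,-0.005,0.09],0],[[0,0,0.009],[0.0043,-0.005,0.13],0],[[0,0,0.009],[0.0043,-0.005,0.142],0],[[0,0,0.009],[0.0043,-0.005,0.142],0]])

```text
time: 18.48
position: [0.4847, -0.2693, 0.0677]
orientation: [-0.127, 0.992, 0.0, -0.001]
contact_force: [0.1, -0.2, 0.9]
finger_gap: 0.0853
```

Request:
drive_tool(commands=[[[0,0,0],[0,0,0],1],[[0,0,0],[0,0,0],1],[[0,0,0],[0,0,0],1],[[0,0,0],[0,0,0],1],[[0,0,0],[0,0,0],1]], squeeze=100)

```text
time: 19.1
position: [0.4849, -0.2693, 0.0682]
orientation: [-0.126, 0.992, -0.0, 0.0]
contact_force: [-0.3, 0.9, 3.0]
finger_gap: 0.0109
```

Request:
drive_tool(commands=[[[0,0,0],[0,0,0],1],[[0,0,0],[0,0,-0.03],1],[[0,0,0],[0,0,-0.07],1],[[0,0,0],[0,0,-0.11],1],[[0,0,0],[0,0,-0.15],1]])

```text
time: 19.73
position: [0.4841, -0.269, 0.2183]
orientation: [-0.126, 0.992, 0.0, -0.001]
contact_force: [1.1, -0.2, -3.4]
finger_gap: 0.0108
```

```bash
python3 - <<'E'
from h import *
s=r.get_state(); print(s["position"],yaw(),s["contact_force"],s["finger_gap"],s["qpos"].round(3))
# kinematic fit: in-plane r' and z
D=[([.359,.0111,-1.224],[.16286,.65459,.23045]),([.149,-.27,-1.152],[.2944,.4617,.23159]),([.05,-.586,-.935],[.44001,-.07657,.15115]),([-.012,-.488,-1.086],[.43817,-.10813,.21473]),([.177,-.29,-1.106],[.48681,-.26315,.20871]),(s["qpos"][[1,2,4]],s["position"])]
for l in (0,):
  A=[];b=[]
  for q,p in D:
    rr=np.sqrt(p[0]**2+p[1]**2-.1918**2); q2,e=q[0],q[0]-q[1]
    A+= [[1,0,np.sin(q2),np.cos(q2),np.sin(e),np.cos(e)],[0,1,np.cos(q2),-np.sin(q2),np.cos(e),-np.sin(e)]]; b+=[rr,p[2]]
  x,res,_,sv=np.linalg.lstsq(np.array(A),np.array(b),rcond=None); print(x.round(4),(np.array(A)@x-b).round(4),sv.round(3))
E
```

```text
[ 0.48410242 -0.2689757   0.21826657] -165.5366636217882 [ 1.12280454 -0.15893224 -3.39120335] 0.01078908630844786 [-1.540e-01  1.700e-01 -2.760e-01 -1.000e-03 -1.126e+00 -1.164e+00]
[ 0.0021 -0.1477  0.5862  0.0024 -0.0111  0.4671] [-0.0011  0.0002  0.0008 -0.0001 -0.0003  0.0002 -0.001  -0.0001  0.0007
  0.      0.0009 -0.0002] [4.229 4.229 0.327 0.327 0.075 0.075]
```

Request:
drive_tool(commands=[[[0,0,-0.05],[-0.01,0.002,-0.02],1],[[0,0,-0.15],[-0.03,0.007,-0.042],1],[[0,0,-0.25],[-0.06,0.014,-0.042],1],[[0,0,-0.35],[-0.09,0.022,-0.042],1],[[0,0,-0.45],[-0.12,0.029,-0.042],1]])

```text
time: 20.35
position: [0.5939, -0.2104, 0.2588]
orientation: [-0.346, 0.938, 0.001, -0.001]
contact_force: [0.5, -0.0, -3.0]
finger_gap: 0.0108
```

```bash
python3 - <<'E'
from h import *
s=r.get_state(); print(s["position"],yaw(),s["qpos"].round(3),s["time"],s["contact_force"])
rel(hw(.03,.03,.26),Rm=down(-100.9))
E
```

```text
[ 0.59394561 -0.21041364  0.2587593 ] -139.56361656541253 [-3.200e-02  2.710e-01 -5.000e-02 -1.000e-03 -1.251e+00 -8.330e-01] 20.35 [ 0.5310363  -0.01694689 -3.04548433]
shift [-0.1122 -0.0236 -0.0014]
turn [ 1.800e-03 -1.000e-04 -6.748e-01]
```

Request:
drive_tool(commands=[[[0,0,-0.13],[-0.02,-0.005,0],1],[[0,0,-0.27],[-0.045,-0.01,0],1],[[0,0,-0.41],[-0.07,-0.015,0],1],[[0,0,-0.55],[-0.095,-0.02,0],1],[[0,0,-0.675],[-0.112,-0.0236,0],1]])

```text
time: 20.98
position: [0.6947, -0.1559, 0.258]
orientation: [-0.637, 0.771, 0.001, -0.001]
contact_force: [-0.0, 0.6, -2.4]
finger_gap: 0.0107
```

Request:
drive_tool(commands=[[[0,0,0],[0,0,0],1],[[0,-0.1,0],[0,0,0],1],[[0,-0.2,0],[0,0,0],1],[[0,-0.3,0],[0,0,0],1],[[0,-0.4,0],[0,0,0],1]])

```text
time: 21.6
position: [0.6937, -0.1569, 0.2596]
orientation: [-0.622, 0.757, 0.128, 0.154]
contact_force: [0.1, -0.6, -2.7]
finger_gap: 0.0109
```

```bash
python3 - <<'E'
from h import *
s=r.get_state(); print(s["position"],wh(s["position"]),s["qpos"].round(3),s["time"],s["contact_force"],R.from_quat(s["orientation"]).as_matrix().round(3))
c=shot("scene","s2.png",(240,40,540,265),2.6)
E
```

```text
[ 0.693705   -0.15691541  0.25964385] [0.02931448 0.02856921] [-0.181  0.447  0.31  -0.407 -1.441  0.04 ] 21.6 [ 0.06106698 -0.62492571 -2.74607715] [[-0.179 -0.981  0.075]
 [-0.902  0.194  0.385]
 [-0.392  0.001 -0.92 ]]
```

View pics/s2.png

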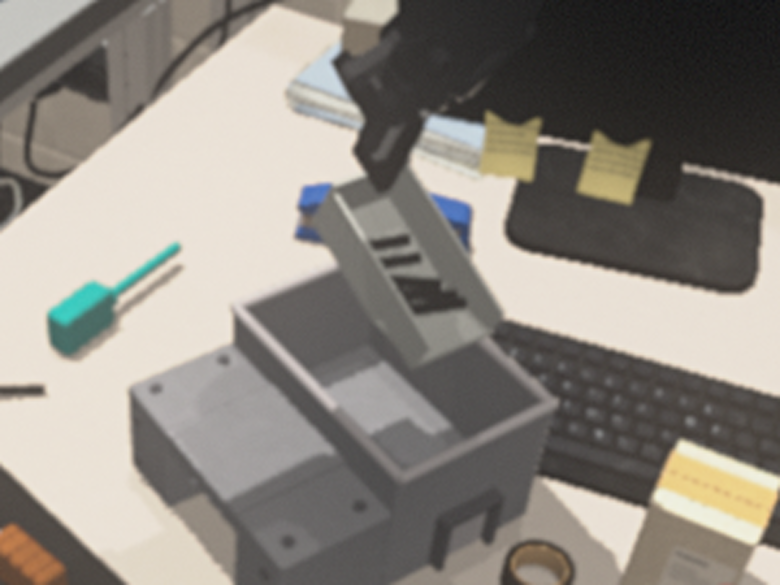

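Request:
drive_tool(commands=[[[0,-0.1,0],[0,0,0],1],[[0,-0.2,0],[0,0,0],1],[[0,-0.3,0],[0,0,0],1],[[0,-0.4,0],[0,0,0],1],[[0,-0.5,0],[0,0,0],1]])

```text
time: 22.28
position: [0.6938, -0.1574, 0.2596]
orientation: [-0.571, 0.695, 0.278, 0.336]
contact_force: [-0.0, 0.1, -1.4]
finger_gap: 0.0107
```

Request:
drive_tool(commands=[[[0,-0.1,0],[0,0,0],1],[[0,-0.2,0],[0,0,0],1],[[0,-0.3,0],[0,0,0],1],[[0,-0.4,0],[0,0,0],1],[[0,-0.4,0],[0,0,0],1]])

```text
time: 22.9
position: [0.6933, -0.1582, 0.2563]
orientation: [-0.503, 0.616, 0.387, 0.466]
contact_force: [0.2, 0.2, -1.9]
finger_gap: 0.0107
```

```bash
python3 - <<'E'
from h import *
s=r.get_state(); print(s["position"],wh(s["position"]),s["qpos"].round(3),s["time"],s["contact_force"],R.from_quat(s["orientation"]).as_matrix().round(3))
c=shot("scene","s3.png",(240,40,540,265),2.6)
E
```

```text
[ 0.69329138 -0.15818351  0.25634933] [0.02914912 0.02724565] [-0.598  0.73   0.47  -1.19  -1.873  0.366] 22.9 [ 0.19486407  0.16617828 -1.90659055] [[-0.059 -0.981  0.186]
 [-0.26   0.195  0.946]
 [-0.964  0.008 -0.266]]
```

View pics/s3.png

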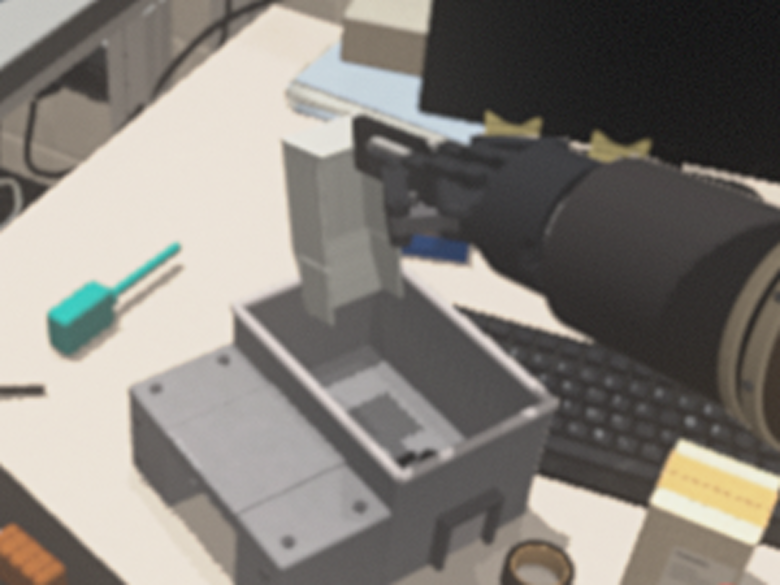

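Request:
drive_tool(commands=[[[0,-0.12,0],[0,0,0],1],[[0,0,0],[0,0,0],1],[[0,-0.12,0],[0,0,0],1],[[0,0,0],[0,0,0],1],[[0,0,0],[0,0,0],1]])

```text
time: 23.58
position: [0.6954, -0.156, 0.2632]
orientation: [-0.509, 0.614, 0.382, 0.467]
contact_force: [0.4, -0.5, -1.2]
finger_gap: 0.011
```

Request:
drive_tool(commands=[[[0,0.13,0],[0,0,0],1],[[0,0.26,0],[0,0,0],1],[[0,0.39,0],[0,0,0],1],[[0,0.52,0],[0,0,0],1],[[0,0.65,0],[0,0,0],1]])

```text
time: 24.2
position: [0.6944, -0.1563, 0.2627]
orientation: [-0.603, 0.732, 0.201, 0.246]
contact_force: [-0.3, -0.2, -1.9]
finger_gap: 0.0107
```

Request:
drive_tool(commands=[[[0,0.13,0],[0,0,0],1],[[0,0.26,0],[0,0,0],1],[[0,0.39,0],[0,0,0],1],[[0,0.52,0],[0,0,0],1],[[0,0.65,0],[0,0,0],1]])

```text
time: 24.82
position: [0.6941, -0.1557, 0.2623]
orientation: [-0.636, 0.772, -0.002, 0.0]
contact_force: [0.1, -1.0, -2.8]
finger_gap: 0.0106
```

```bash
python3 - <<'E'
from h import *
s=r.get_state(); print(s["position"],yaw(),s["qpos"].round(3),s["time"],s["contact_force"],R.from_quat(s["orientation"]).as_matrix().round(3))
rel([.485,-.269,.25],Rm=down(-165.5))
c=shot("top","top2.png",(280,80,520,290),2.8)
E
```

```text
[ 0.69409939 -0.15566229  0.26233296] -101.05060088588019 [ 0.054  0.402  0.146  0.003 -1.312 -0.247] 24.825 [ 0.10771887 -0.95334019 -2.81569874] [[-0.192 -0.981  0.003]
 [-0.981  0.192 -0.002]
 [ 0.002 -0.003 -1.   ]]
shift [0.1513 0.1835 0.012 ]
turn [-3.8000e-03  3.0000e-04  1.1249e+00]
```

View pics/top2.png

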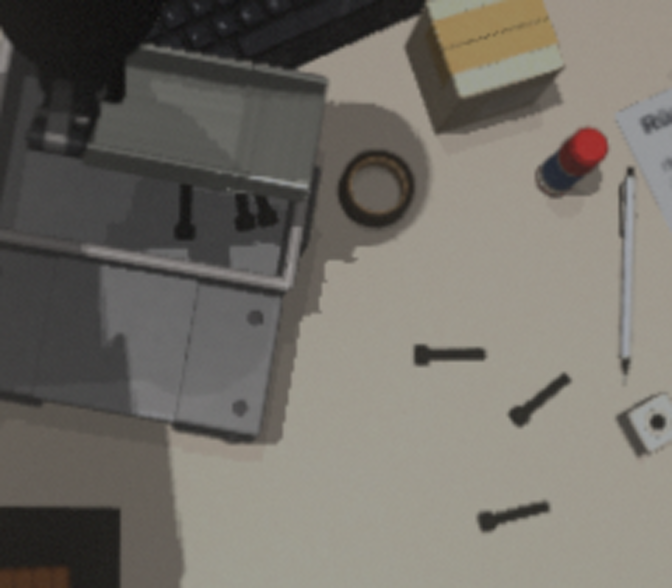

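Request:
drive_tool(commands=[[[0,0,0.12],[0.03,0.036,0],1],[[0,0,0.24],[0.06,0.073,0],1],[[0,0,0.36],[0.09,0.11,0],1],[[0,0,0.48],[0.12,0.147,0],1],[[0,0,0.6],[0.151,0.1835,0],1]])

```text
time: 25.5
position: [0.4835, -0.2694, 0.2611]
orientation: [-0.377, 0.926, 0.0, 0.002]
contact_force: [0.2, -0.4, -1.5]
finger_gap: 0.0109
```

Request:
drive_tool(commands=[[[0,0,0.13],[0,0,0],1],[[0,0,0.26],[0,0,0.03],1],[[0,0,0.39],[0,0,0.07],1],[[0,0,0.525],[0,0,0.11],1],[[0,0,0.525],[0,0,0.15],1]])

```text
time: 26.12
position: [0.4853, -0.2691, 0.1102]
orientation: [-0.125, 0.992, 0.0, 0.002]
contact_force: [-0.6, -0.7, -1.7]
finger_gap: 0.0108
```

```bash
python3 - <<'E'
from h import *
s=r.get_state(); print(s["position"],yaw(),s["qpos"].round(3),s["time"],s["contact_force"])
rel([.485,-.269,.0685],Rm=down(-165.5))
E
```

```text
[ 0.4853187  -0.26908958  0.1101538 ] -165.69321693126327 [-0.155  0.273 -0.415 -0.002 -0.88  -1.165] 26.125 [-0.6396659  -0.72028144 -1.72331862]
shift [0.0004 0.0001 0.0417]
turn [ 0.0004  0.0034 -0.0034]
```

Request:
drive_tool(commands=[[[0,0,0],[0,0,0.02],1],[[0,0,0],[0,0,0.033],1],[[0,0,0],[0,0,0.038],1],[[0,0,0],[0,0,0.0415],1],[[0,0,0],[0,0,0.0415],1]])

```text
time: 26.75
position: [0.4856, -0.2698, 0.0688]
orientation: [-0.126, 0.992, -0.0, 0.0]
contact_force: [-0.5, 0.6, -1.4]
finger_gap: 0.0104
```

Request:
drive_tool(commands=[[[0,0,0],[0,0,0],0],[[0,0,0],[0,0,0],0],[[0,0,0],[0,0,0],0],[[0,0,0],[0,0,-0.01],0],[[0,0,0],[0,0,-0.05],0]])

```text
time: 27.38
position: [0.4838, -0.2695, 0.1174]
orientation: [-0.126, 0.992, 0.001, -0.002]
contact_force: [0.0, -0.9, 1.0]
finger_gap: 0.0853
```

Request:
drive_tool(commands=[[[0,0,0],[0,0,-0.05],0],[[0,0,0],[0,0,-0.1],0],[[0,0,0],[0,0,-0.1],0]])

```text
time: 27.75
position: [0.4876, -0.2706, 0.2237]
orientation: [-0.126, 0.992, -0.002, 0.004]
contact_force: [-0.5, -0.3, -1.0]
finger_gap: 0.0854
```

```bash
python3 - <<'E'
from h import *
s=r.get_state(); print(s["position"],yaw(),s["qpos"].round(3),s["time"],s["contact_force"])
rel([.52,-.40,.2],Rm=down(-165.5))
E
```

```text
[ 0.48762751 -0.27062267  0.22373241] -165.48093458657215 [-1.550e-01  1.660e-01 -2.690e-01  1.000e-03 -1.127e+00 -1.163e+00] 27.75 [-0.47061779 -0.30738337 -0.9695051 ]
shift [ 0.0013 -0.1332  0.0243]
turn [-0.0047  0.0076  0.0003]
```

Request:
drive_tool(commands=[[[0,0,0],[0,-0.04,0],0],[[0,0,0],[0,-0.08,0],0],[[0,0,0],[0,-0.125,0],0],[[0,0,0],[0,-0.125,0],0]])

```text
time: 28.25
position: [0.5164, -0.393, 0.217]
orientation: [-0.125, 0.992, 0.0, -0.001]
contact_force: [-0.1, -0.3, -0.2]
finger_gap: 0.0852
```

```bash
python3 - <<'E'
from h import *
s=r.get_state(); print(s["position"],yaw(),s["time"])
c=shot("wrist","w4.png")
E
```

```text
[ 0.51638247 -0.39304319  0.21700529] -165.66028196869297 28.25
```

View pics/w4.png

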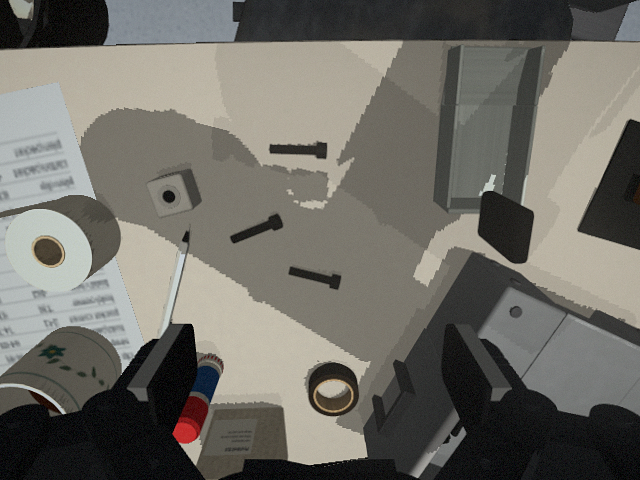

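Scoop stands upright and empty; bolts at (270,148)–(327,151), (232,239)–(282,220), (290,269)–(340,284), heads at the right ends.

```bash
python3 - <<'E'
from h import *
c=load("w4.png")
for t,h in (((270,148.5),(326,150.5)),((232,239),(281,221)),((290,269.5),(340,282.5))):
    a,b=w(c,*h,.006),w(c,*t,.005); d=b-a; yw=np.degrees(np.arctan2(d[1],d[0])); m=a+d*.55
    print("head",a[:2].round(4),"tail",b[:2].round(4),"len",np.linalg.norm(d).round(4),"yaw",yw.round(1),"grasp",m[:2].round(4))
    rel([m[0],m[1],.1],Rm=down(yw-0)); rel([m[0],m[1],.1],Rm=down(yw-180))
E
```

```text
head [ 0.4748 -0.3992] tail [ 0.4846 -0.4434] len 0.0452 yaw -77.6 grasp [ 0.4802 -0.4235]
shift [ 0.0425 -0.022   0.1172]
turn [ 2.0000e-03 -2.0000e-04 -1.5369e+00]
shift [ 0.0425 -0.022   0.1172]
turn [-2.0000e-04 -2.0000e-03  1.6047e+00]
head [ 0.5412 -0.4213] tail [ 0.5676 -0.4587] len 0.0458 yaw -54.8 grasp [ 0.5557 -0.4418]
shift [-0.0261 -0.0585  0.1171]
turn [ 2.2000e-03  2.0000e-04 -1.9345e+00]
shift [-0.0261 -0.0585  0.1171]
turn [ 2.0000e-04 -1.9000e-03  1.2071e+00]
head [ 0.5833 -0.358 ] tail [ 0.5826 -0.4038] len 0.0458 yaw -90.8 grasp [ 0.5829 -0.3832]
shift [-0.0671 -0.0085  0.1171]
turn [ 1.9000e-03 -4.0000e-04 -1.3054e+00]
shift [-0.0671 -0.0085  0.1171]
turn [-4.0000e-04 -2.1000e-03  1.8362e+00]
```

Request:
drive_tool(commands=[[[0,0,-0.16],[0.01,-0.005,0.02],0],[[0,0,-0.32],[0.02,-0.01,0.04],0],[[0,0,-0.48],[0.03,-0.015,0.06],0],[[0,0,-0.64],[0.0425,-0.022,0.08],0],[[0,0,-0.8],[0.0425,-0.022,0.1],0]])

```text
time: 28.92
position: [0.4801, -0.4222, 0.1181]
orientation: [-0.505, 0.863, 0.0, 0.0]
contact_force: [-0.1, 0.2, -0.5]
finger_gap: 0.0858
```

Request:
drive_tool(commands=[[[0,0,-0.16],[0,0,0],0],[[0,0,-0.32],[0,0,0],0],[[0,0,-0.48],[0,0,0],0],[[0,0,-0.64],[0,0,0],0],[[0,0,-0.737],[0,0,0],0]])

```text
time: 29.55
position: [0.4808, -0.4217, 0.1187]
orientation: [0.782, -0.624, 0.0, -0.0]
contact_force: [-0.4, -0.2, 0.1]
finger_gap: 0.0853
```

Request:
drive_tool(commands=[[[0,0,0],[0,0,0.04],0],[[0,0,0],[0,0,0.08],0],[[0,0,0],[0,0,0.1],0],[[0,0,0],[0,0,0.11],0],[[0,0,0],[0,0,0.112],0]])

```text
time: 30.18
position: [0.481, -0.4223, 0.0064]
orientation: [0.78, -0.625, -0.0, 0.0]
contact_force: [-0.1, -0.0, 0.2]
finger_gap: 0.0857
```

Request:
drive_tool(commands=[[[0,0,0],[0,0,0],1],[[0,0,0],[0,0,0],1],[[0,0,0],[0,0,0],1],[[0,0,0],[0,0,0],1],[[0,0,0],[0,0,0],1]], squeeze=60)

```text
time: 30.8
position: [0.481, -0.4229, 0.0068]
orientation: [0.78, -0.626, 0.0, 0.0]
contact_force: [-0.5, 0.9, 4.0]
finger_gap: 0.0019
```

```bash
python3 - <<'E'
from h import *
s=r.get_state(); print(s["position"],yaw(),s["time"],s["contact_force"],s["finger_gap"])
rel(hw(.03,0,.14)); rel(hw(.03,0.04,.14))
E
```

```text
[ 0.48103697 -0.42291274  0.006779  ] -77.44770202041657 30.8 [-0.50391674  0.94157988  4.00263345] 0.0019092148821669207
shift [-0.1869 -0.2547 -0.1332]
shift [-0.2236 -0.2706 -0.1333]
```

Request:
drive_tool(commands=[[[0,0,0],[0,0,0],0.4],[[0,0,0],[0,0,0],0.4],[[0,0,0],[0,0,0.0055],0.4],[[0,0,0],[0,0,0.0055],0.4],[[0,0,0],[0,0,0.0055],1]])

```text
time: 31.42
position: [0.4808, -0.4227, 0.0006]
orientation: [0.78, -0.626, -0.0, 0.0]
contact_force: [-0.5, -0.0, -0.3]
finger_gap: 0.0341
```

Request:
drive_tool(commands=[[[0,0,0],[0,0,0],1],[[0,0,0],[0,0,0],1],[[0,0,0],[0,0,0],1],[[0,0,0],[0,0,0],1]])

```text
time: 31.92
position: [0.481, -0.4228, 0.001]
orientation: [0.78, -0.626, 0.0, -0.0]
contact_force: [-0.1, 0.5, 1.0]
finger_gap: 0.005
```

Request:
drive_tool(commands=[[[0,0,0],[0,0,-0.03],1],[[0,0,0],[0,0,-0.07],1],[[0,0,0],[0,0,-0.11],1],[[0,0,0],[0,0,-0.15],1],[[0,0,0],[0,0,-0.15],1]])

```text
time: 32.55
position: [0.4827, -0.4238, 0.1548]
orientation: [0.78, -0.625, 0.003, -0.001]
contact_force: [-0.6, -0.9, 0.3]
finger_gap: 0.0049
```

```bash
python3 - <<'E'
from h import *
s=r.get_state(); print(s["position"],yaw(),s["time"],s["contact_force"],s["finger_gap"])
c=shot("wrist","w5.png",(170,120,490,480),1.5)
E
```

```text
[ 0.48273453 -0.42384214  0.1548104 ] -77.43158250558493 32.55 [-0.5878407  -0.91916151  0.25980569] 0.004872389592373097
```

View pics/w5.png

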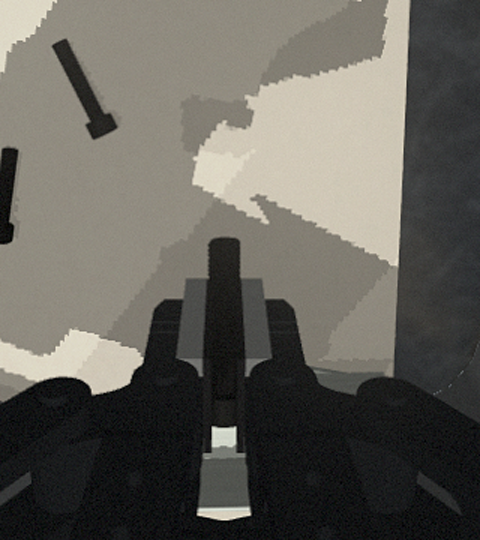

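Request:
drive_tool(commands=[[[0,0,0],[-0.03,-0.04,0],1],[[0,0,0],[-0.06,-0.08,0],1],[[0,0,0],[-0.09,-0.12,0],1],[[0,0,0],[-0.12,-0.16,0],1],[[0,0,0],[-0.15,-0.205,0],1]])

```text
time: 33.22
position: [0.6485, -0.2304, 0.1494]
orientation: [0.78, -0.626, -0.001, 0.0]
contact_force: [1.0, -1.2, 0.1]
finger_gap: 0.0051
```

Request:
drive_tool(commands=[[[0,0,0],[-0.02,-0.03,0],1],[[0,0,0],[-0.036,-0.048,0.02],1],[[0,0,0],[-0.036,-0.048,0.025],1],[[0,0,0],[-0.036,-0.048,0.025],0.5],[[0,0,0],[-0.036,-0.048,0.025],0.5]])

```text
time: 33.85
position: [0.687, -0.1872, 0.1259]
orientation: [0.78, -0.626, 0.0, 0.0]
contact_force: [-0.2, 0.3, -0.1]
finger_gap: 0.0406
```

Request:
drive_tool(commands=[[[0,0,0],[0,0,0],0.4],[[0,0,0],[0,0,0],0.4],[[0,0,0],[0,0,-0.03],0.4],[[0,0,0],[0,0,-0.03],0.4]])

```text
time: 34.35
position: [0.689, -0.1867, 0.159]
orientation: [0.78, -0.626, 0.002, -0.001]
contact_force: [0.6, 0.0, 0.6]
finger_gap: 0.0514
```

```bash
python3 - <<'E'
from h import *
s=r.get_state(); print(s["position"],yaw(),wh(s["position"]),s["time"],s["contact_force"],s["finger_gap"])
rel([.5829,-.3832,.06],Rm=down(-90.8))
E
```

```text
[ 0.68904715 -0.1867432   0.15901306] -77.44310325962743 [ 0.03040387 -0.00160041] 34.35 [0.55394881 0.01692314 0.56656368] 0.05142004101281108
shift [0.1685 0.1468 0.0986]
turn [-0.0049 -0.0013  0.2331]
```

Request:
drive_tool(commands=[[[0,0,0.06],[0.042,0.037,0],0.4],[[0,0,0.12],[0.084,0.074,0],0.4],[[0,0,0.18],[0.126,0.111,0],0.4],[[0,0,0.233],[0.1685,0.147,0],0.4],[[0,0,0.233],[0.1685,0.147,0.05],0.4]])

```text
time: 34.98
position: [0.5811, -0.3874, 0.1096]
orientation: [-0.701, 0.714, -0.004, 0.001]
contact_force: [0.9, 0.1, -1.8]
finger_gap: 0.0514
```

Request:
drive_tool(commands=[[[0,0,0],[0,0,0.03],0.4],[[0,0,0],[0,0,0.06],0.4],[[0,0,0],[0,0,0.08],0.4],[[0,0,0],[0,0,0.08],0.4]])

```text
time: 35.48
position: [0.5796, -0.3823, 0.0242]
orientation: [-0.702, 0.712, 0.001, -0.001]
contact_force: [0.3, 0.8, 0.3]
finger_gap: 0.0514
```

```bash
python3 - <<'E'
from h import *
s=r.get_state(); print(s["position"],yaw())
rel([.5829,-.3832,.0008],Rm=down(-90.8))
E
```

```text
[ 0.57961347 -0.38225773  0.02416552] -90.81130438658182
shift [ 0.0009 -0.0034  0.0234]
turn [ 0.0028  0.001  -0.0002]
```

Request:
drive_tool(commands=[[[0,0,0],[0,-0.003,0.012],0.4],[[0,0,0],[0,-0.003,0.0235],0.4],[[0,0,0],[0,-0.003,0.0235],0.4],[[0,0,0],[0,-0.003,0.0235],1],[[0,0,0],[0,-0.003,0.0235],1]])

```text
time: 36.1
position: [0.5839, -0.3828, 0.0028]
orientation: [-0.702, 0.712, -0.0, 0.0]
contact_force: [0.8, -0.0, 0.1]
finger_gap: 0.0158
```

Request:
drive_tool(commands=[[[0,0,0],[0,0,0],1],[[0,0,0],[0,0,0],1],[[0,0,0],[0,0,0],1],[[0,0,0],[0,0,-0.03],1],[[0,0,0],[0,0,-0.08],1]])

```text
time: 36.72
position: [0.582, -0.382, 0.0807]
orientation: [-0.702, 0.712, 0.002, -0.001]
contact_force: [0.5, -0.8, 0.2]
finger_gap: 0.0049
```

Request:
drive_tool(commands=[[[0,0,0],[0,0,-0.04],1],[[0,0,0],[0,0,-0.07],1],[[0,0,0],[0,0,-0.07],1]])

```text
time: 37.1
position: [0.5849, -0.3833, 0.1555]
orientation: [-0.702, 0.712, -0.002, 0.001]
contact_force: [0.6, -0.1, -0.4]
finger_gap: 0.0044
```

```bash
python3 - <<'E'
from h import *
s=r.get_state(); print(s["position"],yaw(),s["finger_gap"])
rel(hw(.03,0,.13),Rm=down(-90.8))
E
```

```text
[ 0.58492456 -0.38330415  0.15547546] -90.79308195607598 0.004449733345433617
shift [-0.1997 -0.1012  0.0256]
turn [-0.0047 -0.0019  0.0001]
```

Request:
drive_tool(commands=[[[0,0,0],[-0.03,-0.015,0],1],[[0,0,0],[-0.075,-0.037,0],1],[[0,0,0],[-0.12,-0.06,0],1],[[0,0,0],[-0.165,-0.083,0],1],[[0,0,0],[-0.198,-0.1,0],1]])

```text
time: 37.72
position: [0.6865, -0.1839, 0.1508]
orientation: [-0.702, 0.712, 0.001, -0.001]
contact_force: [-1.1, -0.2, 0.1]
finger_gap: 0.0044
```

Request:
drive_tool(commands=[[[0,0,0],[0,0,0.015],1],[[0,0,0],[0,0,0.025],1],[[0,0,0],[0,0,0.025],1]])

```text
time: 38.1
position: [0.6849, -0.187, 0.1253]
orientation: [-0.702, 0.712, 0.001, -0.001]
contact_force: [-0.4, -0.5, 0.5]
finger_gap: 0.005
```

Request:
drive_tool(commands=[[[0,0,0],[0,0,0],0.4],[[0,0,0],[0,0,0],0.4],[[0,0,0],[0,0,0],0.4],[[0,0,0],[0,0,-0.03],0.4],[[0,0,0],[0,0,-0.03],0.4]])

```text
time: 38.72
position: [0.688, -0.1865, 0.1605]
orientation: [-0.702, 0.712, -0.002, 0.001]
contact_force: [-0.2, -0.0, 0.2]
finger_gap: 0.0513
```

```bash
python3 - <<'E'
from h import *
s=r.get_state(); print(s["position"],yaw(),wh(s["position"]),s["time"],s["contact_force"],s["finger_gap"])
rel([.5557,-.4418,.024],Rm=down(-54.8))
E
```

```text
[ 0.68800025 -0.18647135  0.16047334] -90.779498100084 [ 0.0293244  -0.00153225] 38.725 [-0.19966996 -0.03150871  0.22431446] 0.051250315685545035
shift [0.257  0.1295 0.136 ]
turn [-0.0045 -0.0023 -0.628 ]
```

Request:
drive_tool(commands=[[[0,0,-0.13],[0.05,0.025,0],0.4],[[0,0,-0.26],[0.104,0.052,0],0.4],[[0,0,-0.4],[0.156,0.078,0],0.4],[[0,0,-0.53],[0.21,0.105,0],0.4],[[0,0,-0.628],[0.257,0.13,0],0.4]])

```text
time: 39.35
position: [0.5515, -0.443, 0.1572]
orientation: [0.889, -0.459, 0.0, -0.0]
contact_force: [1.0, 0.0, -0.1]
finger_gap: 0.0515
```

Request:
drive_tool(commands=[[[0,0,0],[0,0,0.04],0.4],[[0,0,0],[0,0,0.09],0.4],[[0,0,0],[0,0,0.13],0.4],[[0,0,0],[0,0,0.13],0.4]])

```text
time: 39.85
position: [0.5502, -0.4401, 0.0236]
orientation: [0.888, -0.461, -0.003, -0.0]
contact_force: [-0.1, -0.3, 0.6]
finger_gap: 0.0515
```

```bash
python3 - <<'E'
from h import *
s=r.get_state(); print(s["position"],yaw())
rel([.5557,-.4418,.0008],Rm=down(-54.8))
E
```

```text
[ 0.55023973 -0.44008791  0.02358623] -54.86144074067648
shift [ 0.0047 -0.0036  0.0227]
turn [ 0.0031  0.0062 -0.0011]
```

Request:
drive_tool(commands=[[[0,0,0],[0.003,-0.002,0.012],0.4],[[0,0,0],[0.003,-0.002,0.024],0.4],[[0,0,0],[0.003,-0.002,0.024],0.4],[[0,0,0],[0.003,-0.002,0.024],1],[[0,0,0],[0.003,-0.002,0.024],1]])

```text
time: 40.48
position: [0.5565, -0.4427, 0.004]
orientation: [0.888, -0.46, 0.001, 0.0]
contact_force: [0.4, 0.8, -0.2]
finger_gap: 0.0155
```

Request:
drive_tool(commands=[[[0,0,0],[0,0,0],1],[[0,0,0],[0,0,0],1],[[0,0,0],[0,0,0],1],[[0,0,0],[0,0,-0.03],1],[[0,0,0],[0,0,-0.08],1]])

```text
time: 41.1
position: [0.5547, -0.4417, 0.0815]
orientation: [0.888, -0.461, -0.003, -0.0]
contact_force: [0.6, -1.0, 0.7]
finger_gap: 0.0047
```

Request:
drive_tool(commands=[[[0,0,0],[0,0,-0.04],1],[[0,0,0],[0,0,-0.07],1],[[0,0,0],[0,0,-0.07],1]])

```text
time: 41.48
position: [0.5574, -0.4433, 0.1564]
orientation: [0.888, -0.46, 0.003, 0.0]
contact_force: [-0.1, -0.3, -0.3]
finger_gap: 0.0047
```

```bash
python3 - <<'E'
from h import *
s=r.get_state(); print(s["position"],yaw(),s["finger_gap"])
rel(hw(.03,0,.13),Rm=down(-75))
E
```

```text
[ 0.55743771 -0.44329622  0.15644931] -54.80902292479798 0.004682647940461726
shift [-0.1353 -0.2562  0.0264]
turn [-0.0031 -0.0041  0.3524]
```

Request:
drive_tool(commands=[[[0,0,0],[-0.02,-0.038,0],1],[[0,0,0],[-0.047,-0.09,0],1],[[0,0,0],[-0.074,-0.142,0],1],[[0,0,0],[-0.1,-0.194,0],1],[[0,0,0],[-0.127,-0.245,0],1]])

```text
time: 42.1
position: [0.6833, -0.1957, 0.1519]
orientation: [0.888, -0.46, -0.001, 0.0]
contact_force: [-0.0, -0.5, 0.6]
finger_gap: 0.0045
```

Request:
drive_tool(commands=[[[0,0,0],[-0.007,-0.01,0.015],1],[[0,0,0],[-0.007,-0.01,0.025],1],[[0,0,0],[-0.007,-0.01,0.025],1]])

```text
time: 42.48
position: [0.6858, -0.1872, 0.1263]
orientation: [0.887, -0.461, -0.002, 0.001]
contact_force: [0.9, 0.6, -0.9]
finger_gap: 0.0049
```

Request:
drive_tool(commands=[[[0,0,0],[0,0,0],0.4],[[0,0,0],[0,0,0],0.4],[[0,0,0],[0,0,0],0.4],[[0,0,0],[0,0,-0.05],0.4],[[0,0,0],[0,0,-0.08],0.4]])

```text
time: 43.1
position: [0.688, -0.1866, 0.211]
orientation: [0.888, -0.46, 0.001, -0.0]
contact_force: [0.9, -0.1, -0.6]
finger_gap: 0.0508
```

```bash
python3 - <<'E'
from h import *
s=r.get_state(); print(s["position"],yaw(),wh(s["position"]),s["time"],s["contact_force"],s["finger_gap"])
rel([.53,.045,.21],Rm=down(-55))
E
```

```text
[ 0.68799292 -0.18657657  0.21100875] -54.818725769899864 [ 0.02933718 -0.00163694] 43.1 [ 0.91489407 -0.14377261 -0.60401778] 0.0507973777715094
shift [-0.2803 -0.0043  0.0005]
turn [-0.0015 -0.0019  0.0032]
```

Request:
drive_tool(commands=[[[0,0,-0.06],[-0.05,0,0],0.4],[[0,0,-0.12],[-0.105,0,0],0.4],[[0,0,-0.18],[-0.16,-0.002,0],0.4],[[0,0,-0.25],[-0.215,-0.003,0],0.4],[[0,0,-0.31],[-0.27,-0.004,0],0.4]])

```text
time: 43.72
position: [0.5341, 0.038, 0.2088]
orientation: [0.948, -0.317, 0.0, -0.0]
contact_force: [0.8, 1.4, 0.7]
finger_gap: 0.0513
```

Request:
drive_tool(commands=[[[0,0,0],[-0.01,0,0],0.4],[[0,0,0],[-0.01,0,0],0.4],[[0,0,0],[-0.01,0,0],0.4]])

```text
time: 44.1
position: [0.5277, 0.0423, 0.2084]
orientation: [0.948, -0.318, 0.0, -0.0]
contact_force: [-0.1, 0.3, 0.9]
finger_gap: 0.0513
```

```bash
python3 - <<'E'
from h import *
s=r.get_state(); print(s["position"],yaw(),s["time"])
c=shot("wrist","w6.png")
print(px(c,[.5266,.0605,.006]),px(c,[.5581,.0369,.005]))
E
```

```text
[0.52774595 0.04227145 0.20843023] -37.115712483254555 44.1
[302.10915592 221.24130921] [301.35970891 173.48176561]
```

View pics/w6.png

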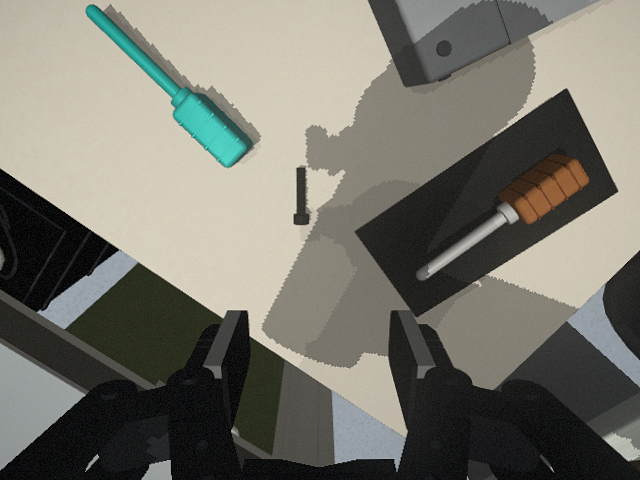

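Rod lies wholly on the mat. Bolt runs from head (301.5,222) to tail (300.5,168).

```bash
python3 - <<'E'
from h import *
c=load("w6.png")
a,b=w(c,301.5,222,.006),w(c,300.8,168,.005); d=b-a; yw=np.degrees(np.arctan2(d[1],d[0])); m=a+d*.55
print(a,b,np.linalg.norm(d),yw,m); rel([m[0],m[1],.0005],Rm=down(yw))
E
```

```text
[0.52639025 0.06130006 0.006     ] [0.56183309 0.03457086 0.005     ] 0.044403208734243346 -37.0217582044643 [0.54588381 0.046599   0.00545   ]
shift [ 0.0118 -0.0146  0.2077]
turn [ 0.0001 -0.0001 -0.0021]
```

Request:
drive_tool(commands=[[[0,0,0],[0.012,-0.0145,0.05],0.4],[[0,0,0],[0.012,-0.0145,0.1],0.4],[[0,0,0],[0.012,-0.0145,0.15],0.4],[[0,0,0],[0.012,-0.0145,0.185],0.4],[[0,0,0],[0.012,-0.0145,0.185],0.4]])

```text
time: 44.78
position: [0.5439, 0.0454, 0.0205]
orientation: [0.948, -0.319, -0.002, 0.002]
contact_force: [-0.7, 0.1, 0.5]
finger_gap: 0.0511
```

```bash
python3 - <<'E'
from h import *
s=r.get_state(); print(s["position"],yaw())
rel([.5459,.0466,.0008])
E
```

```text
[0.54386042 0.04542451 0.02045319] -37.16945004399595
shift [ 0.001  -0.0023  0.0196]
```

Request:
drive_tool(commands=[[[0,0,0],[0,0,0.012],0.4],[[0,0,0],[0,0,0.022],0.4],[[0,0,0],[0,0,0.022],0.4],[[0,0,0],[0,0,0.022],1],[[0,0,0],[0,0,0.022],1]])

```text
time: 45.4
position: [0.5457, 0.0474, 0.0019]
orientation: [0.948, -0.318, 0.0, -0.0]
contact_force: [0.1, 0.6, 0.2]
finger_gap: 0.0158
```

Request:
drive_tool(commands=[[[0,0,0],[0,0,0],1],[[0,0,0],[0,0,0],1],[[0,0,0],[0,0,0],1],[[0,0,0],[0,0,-0.03],1],[[0,0,0],[0,0,-0.08],1]])

```text
time: 46.02
position: [0.5439, 0.0466, 0.0803]
orientation: [0.948, -0.318, -0.002, 0.002]
contact_force: [0.2, 0.4, -0.3]
finger_gap: 0.005
```

Request:
drive_tool(commands=[[[0,0,0],[0,0,-0.04],1],[[0,0,0],[0,0,-0.09],1],[[0,0,0],[0,0,-0.09],1]])

```text
time: 46.4
position: [0.5476, 0.0479, 0.1753]
orientation: [0.948, -0.318, 0.003, -0.002]
contact_force: [-0.4, 0.9, -1.0]
finger_gap: 0.0049
```

```bash
python3 - <<'E'
from h import *
s=r.get_state(); print(s["position"],yaw(),s["finger_gap"])
rel(hw(.03,0,.13))
E
```

```text
[0.5476034  0.04790178 0.17531395] -37.035492897934525 0.0048711645331652115
shift [0.253  0.1011 0.0457]
```

Request:
drive_tool(commands=[[[0,0,0],[0.03,0.012,0],1],[[0,0,0],[0.08,0.032,0],1],[[0,0,0],[0.13,0.052,0],1],[[0,0,0],[0.18,0.072,0],1],[[0,0,0],[0.23,0.092,0],1]])

```text
time: 47.02
position: [0.6737, -0.1662, 0.1697]
orientation: [0.948, -0.318, -0.001, 0.0]
contact_force: [1.2, -0.3, -0.7]
finger_gap: 0.0049
```

Request:
drive_tool(commands=[[[0,0,0],[0.022,0.009,0.02],1],[[0,0,0],[0.022,0.009,0.045],1],[[0,0,0],[0.022,0.009,0.045],1]])

```text
time: 47.4
position: [0.6834, -0.1854, 0.1223]
orientation: [0.948, -0.318, -0.003, 0.001]
contact_force: [-0.6, 0.4, -0.2]
finger_gap: 0.0047
```

Request:
drive_tool(commands=[[[0,0,0],[0,0,0],0.4],[[0,0,0],[0,0,0],0.4],[[0,0,0],[0,0,0],0.4],[[0,0,0],[0,0,-0.05],0.4],[[0,0,0],[0,0,-0.09],0.4]])

```text
time: 48.02
position: [0.6859, -0.1851, 0.2186]
orientation: [0.948, -0.318, 0.001, 0.0]
contact_force: [1.4, 0.5, -0.2]
finger_gap: 0.051
```

Request:
drive_tool(commands=[[[0,0,0],[-0.05,0,0],0],[[0,0,0],[-0.1,0,0],0],[[0,0,0],[-0.15,0,0],0],[[0,0,0],[-0.2,0,0],0],[[0,0,0],[-0.25,0,0],0]])

```text
time: 48.65
position: [0.485, -0.0337, 0.217]
orientation: [0.948, -0.318, 0.001, -0.0]
contact_force: [0.3, 1.6, -0.1]
finger_gap: 0.0855
```

Request:
drive_tool(commands=[[[0,0,0],[-0.05,0,0],0],[[0,0,0],[-0.1,0,0],0],[[0,0,0],[-0.1,0,0],0]])

```text
time: 49.02
position: [0.4045, 0.0271, 0.2174]
orientation: [0.949, -0.316, 0.001, -0.001]
contact_force: [0.9, 0.4, 1.1]
finger_gap: 0.0853
```

```bash
python3 - <<'E'
from h import *
s=r.get_state(); print(s["position"],s["time"],s["finger_gap"])
a=eyes.camera("top")["color"]; b=eyes.camera("scene")["color"]
A=cv2.resize(a[80:350,180:540],(500,375)); B=cv2.resize(a[80:165,265:405],(500,304),interpolation=cv2.INTER_CUBIC)
B=cv2.convertScaleAbs(B,alpha=1.8); A2=cv2.resize(b[120:380,170:470],(300,260))
cv2.imwrite("pics/fin.png",np.hstack([np.vstack([A,np.zeros((225,500,3),np.uint8)])*1,np.zeros((600,300,3),np.uint8)]))
im=np.zeros((600,800,3),np.uint8); im[:290,:387]=cv2.resize(a[80:350,180:540],(387,290)); im[:290,400:735]=cv2.resize(b[120:380,170:470],(335,290)); im[296:600,:500]=B
cv2.imwrite("pics/fin.png",im)
E
```

```text
[0.40454683 0.02714213 0.21742772] 49.025 0.08531641474585763
```

View pics/fin.png

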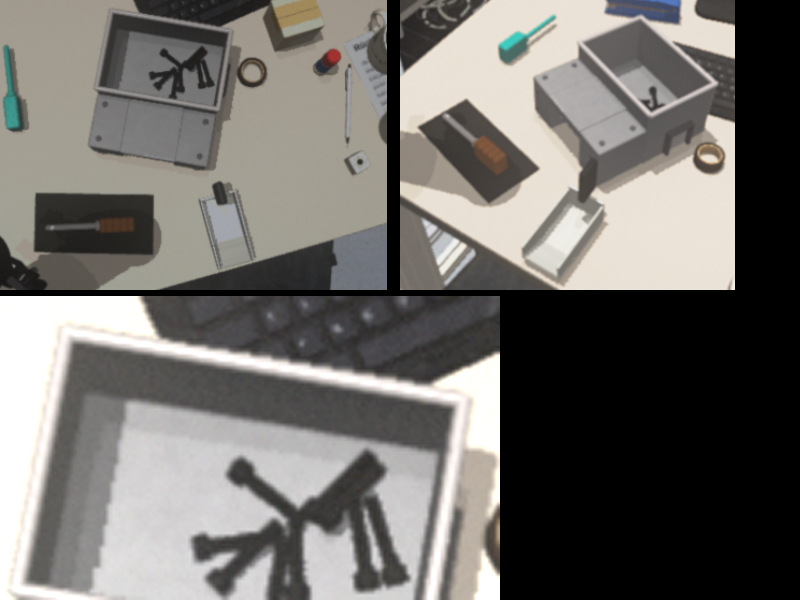

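The pictures show the bin holding the pile of bolts, a clear table, the rod flat on the mat and the scoop upright and empty. I'm handing in.

```bash
python3 -c "
from plant import r
print(r.hand_in())"
```

```text
the job is handed in; nothing more can be done
None
```

The hopper is refilled and the job is handed in, at about 49 s on the robot's clock with no verdict reported.

- **Catch:** By feel, I found the hole about 13 mm to the left of the middle of the face. I pushed the catch in until the rod stopped about 34 mm past the face. The force there rose from about 3 N to about 11 N, which I take as fully home. There is no direct reading of the catch joint.
- **Bolts:** After that I poured in the five bolts from the scoop and added the four loose ones one by one. My first closing on the first loose bolt was too high and slipped off; a lower second grip held.
- **Last checks:** The final top and scene views show:
  - the rod lying wholly on its mat;
  - the scoop upright and empty, where it started;
  - no bolts left on the table;
  - the bolts in the bin.

  They overlap in the bin, so I could make out about eight or nine of the nine rather than a certain nine. The gripper was open and clear of everything.

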